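# Balance the model shop's extraction dampers

## Robot

A 6-joint arm with a two-finger parallel gripper is mounted at the origin on the work surface. World frame = base frame: x ahead of the robot, y to its left, z up, the work surface at z = 0. Lengths are in m, angles in rad, forces in N, time in s.
With the tool pointing down it reaches from about 0.3 to 0.875 m from the base axis. Payload 6.4 kg.
Tool frame: the origin (TCP) lies midway between the tips of the shut fingers; the grasp point (between the pads) lies 19 mm behind it; z points along the fingers, y is the line along which they close (so a half turn about z gives the same grasp; the last joint's range is limited). The gripper opens to 85 mm and grips with 20 to 120 N. Pads are 22 mm wide; open, the fingers measure 114 mm over their backs; the gripper's body (76 mm by 85 mm) begins 54 mm behind the grasp point. The pads swing forward as they close: fully open they stand 13 mm farther back than shut.
Start: joints at [-1.433, 0.181, 1.607, -0, 1.354, -0.206], TCP at [0.194, -0.541, 0.231] pointing down, gripper open.
Joint ranges: [-2.99, 2.99], [-0.89, 2.07], [0.3, 2.58], [-1.14, 4.28], [0, 2.63], [-3.12, 3.12]. Speed limits (rad/s): [2.57, 2.57, 3.01, 3.14, 3.14, 3.14].

## Interface

Orientations are given as a unit quaternion [w, x, y, z].
In Python, from bench import sensors, vision, ctrl gives the robot as it stands.
- The arm moves only by the tool carry_out, never from a script. Its argument "deltas" is text: rows parted by semicolons, each of 7 numbers parted by spaces: the shift along the tool's x, y, z in mm, then the turn, a rotation vector about the tool's x, y, z in rad, then the closure, from 0 (fully open) to 1 (shut). In form: tx ty tz ax ay az claw; .... A call has 1 to 12 rows; each row is the pose to reach, as a shift and turn from the pose commanded when the call began, along the tool's axes at that moment; what a row does not reach only later rows make up. A row lasts 1/8 s, in which the tool goes at most 62.5 mm and 10.7 degrees, less where a joint would pass 70% of its speed; a pose out of reach is approached as far as the arm can. A call with a gripper value outside its range is refused whole. The fingers move at their own pace and stop on an object; the grip force is fixed at half the most. Time passes only in rows, so rows that repeat a pose let the fingers close. It gives the time, the measured TCP pose, the force, the opening and the grip force at its end, in the units of the state.
- sensors.get_obs(): the state, without advancing time (a new reading comes with each control period).
- vision.camera(name): name is "side" or "top"; returns the picture (400x640x3 uint8, blue, green, red); there is no depth.
- vision.camera_model(name): a dict with "K" (3x3 intrinsics, pixels), "extrinsics" (4x4, takes a point from world to camera coordinates). Camera axes: x right, y down, z forward; pixel columns grow to the right and rows downward; lengths in m; the calibration is good to about 2 mm. A picture is of the moment at which its call begins. camera_model takes no time and is no camera call.
- ctrl.hand_in(): hands the job in; it is judged then, once.
The state is a dict: "time_s": time; "q": joint angles; "dq": joint speeds; "joint_efforts": joint torques, N m; "eef_pos": TCP position; "eef_rot": TCP orientation; "wrist_force": force on the tool from outside, world axes, zero at the start; "torque": the same for the moment, N m; "opening": opening from 0.0 (shut) to 1.0 (fully open); "grasp_force": force on a finger pad.
Only numpy, scipy, OpenCV 4.12 (cv2) and the standard library are available. Lean on these libraries where they do the work, as an engineer would, in place of code of your own. Each camera call takes 0.05 s, during which the arm holds its last target. There are 200 camera calls.

## Task

Give the suction to the wide duct: push the narrow duct's damper lever fully shut, square across its duct against its stop, and set the wide duct's damper lever in line with the small brass set-point tab clamped on its quadrant. Leave the tab where it is clamped and do not disturb the model parts, tape or spray can; finish clear of everything.

Things in the scene. Friction and masses are not known exactly. Their poses are not given: they have to be found in the camera images.
- wide: the wide duct: bare metal pipe, 125 mm diameter, axis 100 mm above the table, a damper on top. Origin on the table under the damper's hinge; its grilled mouth is 142 mm nearer the robot, its elbow down through the table 140 mm farther. z up, x along the duct away from its mouth
- wide_pivot (a point): on the wide damper's hinge axis, at the top face of its quadrant, 182.5 mm above the table; axes as wide. The quadrant is a steel arc strip 16 mm wide, its middle 170 mm from the hinge, ticks every 15 degrees, an 8 mm high stop bolt at each end, carried on three flat spokes
- wide_grip (a point): centre of the top of the wide damper's grip: upright black post, 22 mm diameter, 46 mm tall, 130 mm from the hinge, on a dark steel lever bar 22 mm wide, 6 mm thick. 56 mm above the quadrant's top face (bar's underside 4 mm above it). The bar's narrow nose ends 161 mm from the hinge. Axes turn with the lever, which points along -x
- wide_lever (a joint): angle of the wide lever. 0: along the duct, pointing at its mouth (open). Grows counter-clockwise seen from above, towards the duct's -y; 1.571: square across the duct (shut). Stops at both ends; stays where left; about 2 N at the grip moves it (0.25 N m friction)
- wide_tab (a joint): angle of the wide damper's set-point tab, measured like wide_lever: equal values mean the lever is in line with the tab. Clamped; not to be pushed
- wide_tab_mark (a point): the set-point tab: small brass angle on the wide damper's arc strip, 40 mm long (161 to 201 mm from the hinge), 14 mm wide, outer end turned up 14 mm; only the wide damper has one. Point on the strip's middle, 170 mm from the hinge, 3 mm above the strip. Axes turn with the tab, which lies along -x from the hinge
- narrow: the narrow duct beside the wide one: like pipe, 80 mm diameter, axis 100 mm above the table, damper on top. Origin on the table under the damper's hinge; mouth, elbow and axes as wide
- narrow_pivot (a point): on the narrow damper's hinge axis, at the top face of its quadrant, 160 mm above the table; axes as narrow. Arc strip like the wide one's, its middle 145 mm from the hinge, no tab
- narrow_grip (a point): centre of the top of the narrow damper's grip: post 22 mm diameter, 46 mm tall, 105 mm from the hinge, on a like lever bar 22 mm wide, 6 mm thick; 56 mm above the quadrant's top face. Axes turn with the lever, which points along -x
- narrow_lever (a joint): angle of the narrow lever about its own hinge: 0 along its duct, pointing at its mouth (open), grows counter-clockwise seen from above; 1.571 square across the duct, at the stop (shut). About 2.4 N at the grip moves it; stays where left
- dome: loose grey model dome, 68 mm diameter, 36 mm tall, origin under its centre; lying between the ducts or before them
- blocks: loose white model of a building block, base 70 x 50 mm, 56 mm tall, origin under its centre; lying between the ducts
- tape: loose roll of tape lying flat, 90 mm diameter, 24 mm tall, origin under its centre; nearer the robot than the ducts
- spray: loose spray can standing, 65 mm diameter, 190 mm tall, origin under its centre; at the left side of the table

How it is judged:
By the outcome, as a careful person would: the job done as asked, in the order asked, and still so for the second after the job is handed in, with the robot touching nothing.
It also fails if it takes over 53 s, if anything falls off the work surface, if the arm or the gripper's body presses on something with over 40 N, if the wrist force passes 120 N, or if a joint passes its speed limit or range.

## Working session

There is one attempt and no reset: what is moved stays moved. The work goes in short steps, Python scripts to look and compute and a tool call to move; the robot and the scene stay as the last step left them, time stands still between calls to the robot, and variables do not carry over. Pictures are saved under pics/ and viewed, at most 10 in all, crops included, and the job is handed in when it is done.

Besides the shell and the picture viewer there is one more tool, called after ">>>" in YAML: its name, and indented under it one key for each argument. carry_out: Moves the arm, as the interface text tells. Its arguments: {"type":"object","properties":{"deltas":{"type":"string"}},"required":["deltas"]}

```bash
mkdir -p pics
python3 - <<'E'
from bench import sensors, vision, ctrl
import cv2,numpy as np
for n in("top","side"):
    cv2.imwrite(f"pics/{n}0.png",vision.camera(n)); m=vision.camera_model(n); print(n,np.round(m["K"],1).tolist(),np.round(m["extrinsics"],4).tolist())
o=sensors.get_obs();print(o["eef_pos"],o["eef_rot"],o["time_s"],o["opening"])
E
```

```text
top [[510.0, 0.0, 313.1], [0.0, 510.0, 200.6], [0.0, 0.0, 1.0]] [[-0.0272, -0.9995, -0.0181, 0.1651], [-0.991, 0.0293, -0.1305, 0.458], [0.131, 0.0144, -0.9913, 1.5734], [0.0, 0.0, 0.0, 1.0]]
side [[368.5, 0.0, 317.4], [0.0, 368.5, 201.9], [0.0, 0.0, 1.0]] [[-0.895, -0.4458, 0.0153, 0.4794], [-0.2712, 0.5166, -0.8121, 0.1864], [0.3541, -0.731, -0.5833, 1.0166], [0.0, 0.0, 0.0, 1.0]]
[ 0.19375977 -0.540869    0.23049769] [-7.57660558e-04  9.85262775e-01  1.71045868e-01  2.27094913e-05] 0.1 1.0008059515367185
```

View pics/top0.png

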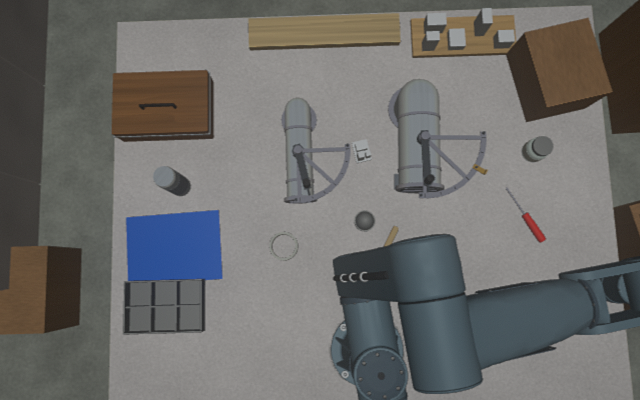

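View pics/side0.png

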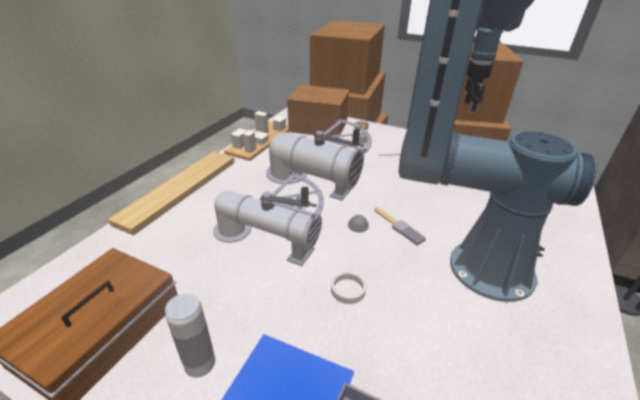

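The top view shows the narrow hinge near (297,150) and the wide hinge near (424,137). Both levers point roughly at the mouths, and the brass tab is near (481,170). The arm clears both dampers, so I'll take enlarged crops for the fine points.

```bash
cat > h.py <<'E'
import numpy as np, cv2
from bench import vision
def cam(n):
    m=vision.camera_model(n); return np.array(m["K"]),np.array(m["extrinsics"])
def ray(n,uv,z):
    K,E=cam(n); R,t=E[:3,:3],E[:3,3]; c=-R.T@t
    d=R.T@np.linalg.solve(K,[uv[0],uv[1],1.]); return c+d*(z-c[2])/d[2]
def proj(n,p):
    K,E=cam(n); q=K@(E[:3,:3]@np.asarray(p,float)+E[:3,3]); return q[:2]/q[2]
E
python3 - <<'E'
import cv2,numpy as np
a=cv2.imread("pics/top0.png")
c=a[125:215,270:500]
c=cv2.resize(c,None,fx=3.4,fy=3.4,interpolation=cv2.INTER_CUBIC)
cv2.imwrite("pics/crop.png",cv2.convertScaleAbs(c,alpha=1.5))
from h import *
h=cv2.cvtColor(a,cv2.COLOR_BGR2HSV)
m=cv2.inRange(h,(12,110,60),(28,255,255)); m[:, :460]=0;m[:,500:]=0;m[:150]=0;m[190:]=0
ys,xs=np.nonzero(m);print("tab",xs.mean(),ys.mean(),len(xs),xs.min(),xs.max(),ys.min(),ys.max())
for uv,z in(((297,150),.17),((424,137),.1925),((481,170),.1855)):print(ray("top",uv,z))
E
```

```text
tab 479.6136363636364 169.25 44 473 485 165 173
[0.59423836 0.19272638 0.17      ]
[ 0.61554273 -0.17299941  0.1925    ]
[ 0.5159088  -0.33075243  0.1855    ]
```

View pics/crop.png

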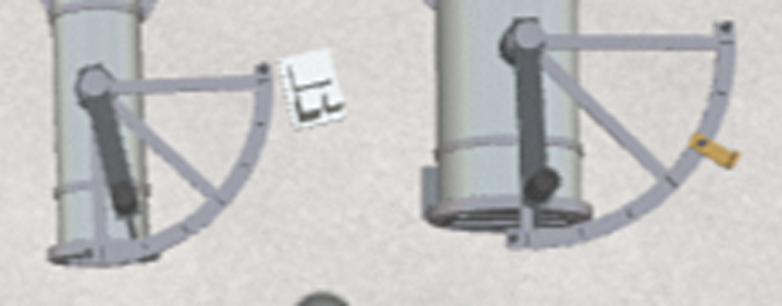

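The crop is 3.4x with its corner at (270,125). It shows:
- **Wide:** hinge at (525,38), end bolts at (725,30) and (515,240), tab with its root hole at (703,143) and outer end at about (733,160), grip top at about (544,180).
- **Narrow:** hinge at (93,80), lever about 15° open, grip top near (124,195), shut bolt at (263,68), and the white blocks just beyond the strip end.

Run:
```python
from h import *
P=lambda x,y,z:ray("top",(270+x/3.4-.35,125+y/3.4-.35),z)
def show(nm,hz,zq,r,pts):
    H=P(*hz);print(nm,"hinge",H.round(4))
    for k,p in pts.items():
        q=P(*p);d=q-H;print(" ",k,q.round(4),"r",round(np.hypot(*d[:2]),4),"worldang",round(np.degrees(np.arctan2(d[1],d[0]))%360,1))
show("wide",(525,38,.197),.1825,.17,dict(b90=(725,28,.1905),b0=(514,240,.1905),sp90=(715,42,.1825),sp0=(527,222,.1825),sp45=(670,181,.1825),hole=(703,143,.1855),tabend=(735,160,.19),tabnear=(692,140,.1855),grip=(543,182,.2385),gripbase=(535,190,.1925)))
show("narrow",(93,80,.175),.16,.145,dict(b90=(263,68,.168),sp90=(255,82,.16),sp0=(100,242,.16),sp45=(221,200,.16),grip=(122,195,.216),nose=(137,232,.17)))
for f,n in(((.6155,-.173),'w'),((.594,.193),'n')):
    print(n,proj("side",(*f,.19)))
```

```text
wide hinge [ 0.6178 -0.1724  0.197 ]
  b90 [ 0.6228 -0.3421  0.1905] r 0.1697 worldang 271.7
  b0 [ 0.4478 -0.1551  0.1905] r 0.1709 worldang 174.2
  sp90 [ 0.613  -0.3354  0.1825] r 0.1631 worldang 268.3
  sp0 [ 0.4638 -0.1684  0.1825] r 0.1541 worldang 178.5
  sp45 [ 0.4949 -0.2896  0.1825] r 0.1699 worldang 223.6
  hole [ 0.5258 -0.3184  0.1855] r 0.1726 worldang 237.8
  tabend [ 0.5097 -0.3426  0.19  ] r 0.2016 worldang 237.6
  tabnear [ 0.5287 -0.3094  0.1855] r 0.1635 worldang 236.9
  grip [ 0.4877 -0.1715  0.2385] r 0.1301 worldang 179.6
  gripbase [ 0.489  -0.1745  0.1925] r 0.1288 worldang 180.9
narrow hinge [0.5985 0.1924 0.175 ]
  b90 [0.6061 0.0466 0.168 ] r 0.146 worldang 273.0
  sp90 [0.5959 0.0535 0.16  ] r 0.1389 worldang 268.9
  sp0 [0.4607 0.1903 0.16  ] r 0.1378 worldang 180.9
  sp45 [0.4939 0.0861 0.16  ] r 0.1491 worldang 225.4
  grip [0.4912 0.169  0.216 ] r 0.1098 worldang 192.3
  nose [0.4669 0.1584 0.17  ] r 0.1359 worldang 194.5
w [319.97104193 135.77086616]
n [266.29951397 190.78434297]
```

Each radius agrees with the given sizes to a few mm. The frames are nearly aligned with the world, with yaw about 1° or less for narrow and about -1.5° for wide. The tab points along world direction ≈237.5°. Plan: cage each post with half-open fingers and swing it along its arc, turning the tool with the lever.

```bash
cat >> h.py <<'E'
from scipy.spatial.transform import Rotation as Ro
from bench import sensors
def pose():
    o=sensors.get_obs(); w,x,y,z=o["eef_rot"]; return np.array(o["eef_pos"]),Ro.from_quat([x,y,z,w])
def rows(wps,ref=None):   # wps: (x,y,z,yaw_deg of tool x, claw); tool pointing down
    p,R=ref or pose()
    for x,y,z,yaw,c in wps:
        d=R.inv().apply(np.array([x,y,z])-p)*1000
        v=(R.inv()*Ro.from_euler("z",yaw,degrees=True)*Ro.from_euler("x",180,degrees=True)).as_rotvec()
        print("%.0f %.0f %.0f %.3f %.3f %.3f %.2f;"%(*d,*v,c),end=" ")
    print()
def arc(H,r,z,angs,c): return [(H[0]+r*np.cos(np.radians(a)),H[1]+r*np.sin(np.radians(a)),z,a-180,c) for a in angs]
E
python3 - <<'E'
from h import *
rows([(.22,-.48,.29,19,.35),(.4965,.168,.29,13.5,.35)])
E
```

```text
45 -49 -59 -0.001 -0.000 0.012 0.35; 524 -565 -59 -0.002 -0.000 0.108 0.35;
```

>>> carry_out:
  deltas: "45 -49 -59 0 0 0.012 0.35; 90 -97 -59 0 0 0.02 0.35; 133 -144 -59 0 0 0.03 0.35; 177 -191 -59 0 0 0.04 0.35; 220 -237 -59 0 0 0.05 0.35; 263 -284 -59 0 0 0.06 0.35; 307 -331 -59 0 0 0.07 0.35; 350 -378 -59 0 0 0.08 0.35; 393 -424 -59 0 0 0.09 0.35; 437 -471 -59 0 0 0.1 0.35; 480 -518 -59 0 0 0.105 0.35; 524 -565 -59 0 0 0.108 0.35"

```text
time_s: 1.6
eef_pos: [0.4821, 0.1348, 0.2902]
eef_rot: [0.0, 0.993, 0.118, 0.0]
wrist_force: [0.6, -0.9, 0.7]
opening: 0.65
grasp_force: 0.0
```

Run:
```python
from h import *
a=vision.camera("top");b=vision.camera("side")
c=cv2.resize(a[110:230,250:400],None,fx=3.4,fy=3.4,interpolation=cv2.INTER_CUBIC)
d=cv2.resize(b[130:250,210:360],None,fx=3.4,fy=3.4,interpolation=cv2.INTER_CUBIC)
cv2.imwrite("pics/c2.png",cv2.convertScaleAbs(np.vstack([c,d])[:, :] if 0 else cv2.resize(np.hstack([c,d]),(800,320)),alpha=1.5))
p,R=pose();print(p,R.as_matrix()[:,0])
rows([(.4965,.168,.18,13.5,.35)])
```

```text
[0.48227084 0.13766723 0.28941092] [ 9.70828556e-01  2.39773889e-01 -6.30080567e-04]
21 -26 109 -0.002 0.001 0.007 0.35;
```

View pics/c2.png

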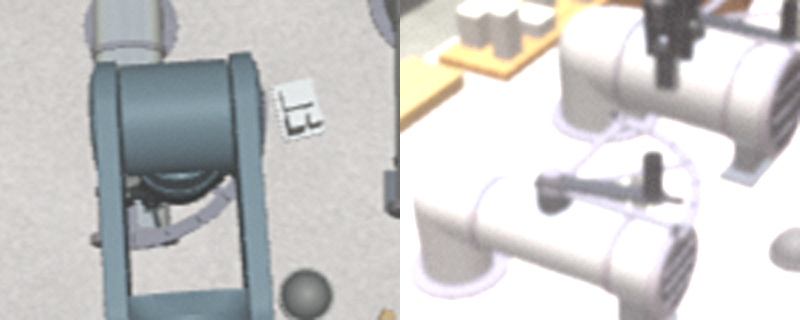

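The side half shows the narrow post upright with its top at full-image (305,188). The gripper is hanging clear above and behind it. I'll check that against the estimate.

Run:
```python
from h import *
print(ray("side",(304.9,188.1),.216), proj("side",(.4965,.168,.216)))
p,R=pose();print(p)
rows([(.4965,.168,.24,13.5,.35)])
```

```text
[0.4911893  0.16859627 0.216     ] [303.17855304 187.45113287]
[0.48227084 0.13766723 0.28941092]
21 -26 49 -0.002 0.001 0.007 0.35;
```

>>> carry_out:
  deltas: "17 -26 30 0 0 0.007 0.35; 17 -26 30 0 0 0.007 0.35; 17 -26 30 0 0 0.007 0.35"

```text
time_s: 2.08
eef_pos: [0.4921, 0.161, 0.2604]
eef_rot: [0.0, 0.993, 0.114, -0.0]
wrist_force: [-0.6, 1.6, 0.3]
opening: 0.645
grasp_force: 0.0
```

Run:
```python
from h import *
p,R=pose();print(p)
rows([(.4925,.1688,.24,13,.35),(.4925,.1688,.18,13,.35)])
```

```text
[0.4921051  0.16104678 0.2604135 ]
2 -7 20 0.000 0.001 0.002 0.35; 2 -7 80 0.000 0.001 0.002 0.35;
```

>>> carry_out:
  deltas: "2 -7 10 0 0 0 0.35; 2 -7 35 0 0 0 0.35; 2 -7 60 0 0 0 0.35; 2 -7 80 0 0 0 0.35; 2 -7 80 0 0 0 0.35; 2 -7 80 0 0 0 0.35"

```text
time_s: 2.82
eef_pos: [0.4933, 0.1689, 0.1813]
eef_rot: [-0.0, 0.993, 0.114, 0.001]
wrist_force: [0.7, 0.4, 0.9]
opening: 0.655
grasp_force: 0.0
```

Run:
```python
from h import *
p,R=pose();print(p)
H=(.596,.1924)
rows(arc(H,.105,.18,[200,207,214,221,228,235,242,249,256,262,266,266],.5))
```

```text
[0.49327295 0.16894551 0.18130206]
1 13 1 0.000 -0.001 -0.121 0.50; 3 26 1 0.000 -0.001 -0.243 0.50; 7 38 1 0.000 -0.001 -0.365 0.50; 13 50 1 0.001 -0.001 -0.487 0.50; 19 61 1 0.001 -0.001 -0.609 0.50; 27 71 1 0.001 -0.001 -0.732 0.50; 36 80 1 0.001 -0.001 -0.854 0.50; 47 87 1 0.001 -0.001 -0.976 0.50; 58 94 1 0.001 -0.001 -1.098 0.50; 68 98 1 0.001 -0.001 -1.203 0.50; 75 101 1 0.001 -0.001 -1.273 0.50; 75 101 1 0.001 -0.001 -1.273 0.50;
```

>>> carry_out:
  deltas: "1 13 0 0 0 -0.121 0.5; 3 26 0 0 0 -0.243 0.5; 7 38 0 0 0 -0.365 0.5; 13 50 0 0 0 -0.487 0.5; 19 61 0 0 0 -0.609 0.5; 27 71 0 0 0 -0.732 0.5; 36 80 0 0 0 -0.854 0.5; 47 87 0 0 0 -0.976 0.5; 58 94 0 0 0 -1.098 0.5; 68 98 0 0 0 -1.203 0.5; 75 101 0 0 0 -1.273 0.5; 75 101 0 0 0 -1.273 0.5"

```text
time_s: 4.32
eef_pos: [0.5894, 0.0875, 0.1814]
eef_rot: [0.001, 0.731, 0.682, 0.001]
wrist_force: [-0.5, 0.2, -0.8]
opening: 0.497
grasp_force: 0.0
```

Run:
```python
from h import *
p,R=pose();print(p,R.as_matrix()[:,0])
H=(.596,.1924)
rows(arc(H,.105,.18,[270,272,274,276,278,280],.5))
```

```text
[0.58943585 0.08749475 0.18136003] [6.99388249e-02 9.97551282e-01 2.60042340e-05]
0 7 1 0.002 0.000 -0.070 0.50; 1 10 1 0.002 0.000 -0.105 0.50; 1 14 1 0.002 0.000 -0.140 0.50; 2 17 1 0.002 0.000 -0.175 0.50; 2 21 1 0.002 0.000 -0.210 0.50; 3 25 1 0.002 0.000 -0.245 0.50;
```

>>> carry_out:
  deltas: "0 5 0 0 0 -0.07 0.5; 0 9 0 0 0 -0.07 0.5; 0 12 0 0 0 -0.07 0.5; 0 15 0 0 0 -0.07 0.5; 0 15 0 0 0 -0.07 0.5"

```text
time_s: 4.95
eef_pos: [0.604, 0.0867, 0.1804]
eef_rot: [0.0, 0.707, 0.707, 0.0]
wrist_force: [-0.2, -0.7, 1.0]
opening: 0.502
grasp_force: 0.2
```

>>> carry_out:
  deltas: "0 1 0 0 0 0 0.5; 0 2 0 0 0 0 0.5; 0 3 0 0 0 0 0.5; 0 3 0 0 0 0 0.5"

```text
time_s: 5.45
eef_pos: [0.6066, 0.0866, 0.1802]
eef_rot: [-0.0, 0.707, 0.707, -0.0]
wrist_force: [-3.1, -1.8, 0.9]
opening: 0.498
grasp_force: 1.3
```

>>> carry_out:
  deltas: "0 1 0 0 0 0 0.5; 0 2 0 0 0 0 0.5; 0 3 0 0 0 0 0.5; 0 3 0 0 0 0 0.5"

```text
time_s: 5.95
eef_pos: [0.6067, 0.0866, 0.1799]
eef_rot: [-0.002, 0.707, 0.708, -0.003]
wrist_force: [-15.0, -2.4, 8.0]
opening: 0.501
grasp_force: 7.4
```

>>> carry_out:
  deltas: "0 1 0 0 0 0 0.5; 0 2 0 0 0 0 0.5; 0 2 0 0 0 0 0.5"

```text
time_s: 6.32
eef_pos: [0.6067, 0.0866, 0.1798]
eef_rot: [-0.004, 0.707, 0.708, -0.004]
wrist_force: [-21.9, -3.3, 12.4]
opening: 0.496
grasp_force: 11.5
```

The force rose to 22 N with no travel, so the lever is at its stop. I'll back off to centre and lift.

>>> carry_out:
  deltas: "0 -8 0 0 0 0 0.5; 0 -14 0 0 0 0 0.4; 0 -14 0 0 0 0 0.4; 0 -14 -30 0 0 0 0.4; 0 -14 -75 0 0 0 0.35; 0 -14 -120 0 0 0 0.35; 0 -14 -120 0 0 0 0.35"

```text
time_s: 7.2
eef_pos: [0.6003, 0.0866, 0.3056]
eef_rot: [0.004, 0.707, 0.707, 0.003]
wrist_force: [0.7, -0.3, -0.3]
opening: 0.651
grasp_force: 0.0
```

Run:
```python
from h import *
p,R=pose();print(p)
# wide grip 2-view-free estimate from top: aim .4880,-.1715, yaw ~0
g=(.4885,-.1715)
n=9
wp=[]
for i in range(1,n+1):
    s=i/n; wp.append((p[0]+s*(g[0]-p[0]),p[1]+s*(g[1]-p[1]),.30,90-90*s,.35))
wp+= [(*g,.30,0,.35)]*2
rows(wp)
```

```text
[0.60029352 0.08662304 0.30557873]
-29 -13 5 0.010 -0.001 0.176 0.35; -57 -25 5 0.010 -0.001 0.350 0.35; -86 -37 5 0.010 -0.002 0.525 0.35; -115 -50 5 0.009 -0.003 0.699 0.35; -143 -62 5 0.009 -0.004 0.874 0.35; -172 -75 5 0.009 -0.005 1.048 0.35; -201 -87 5 0.009 -0.006 1.223 0.35; -229 -100 5 0.008 -0.007 1.397 0.35; -258 -112 5 0.008 -0.007 1.572 0.35; -258 -112 5 0.008 -0.007 1.572 0.35; -258 -112 5 0.008 -0.007 1.572 0.35;
```

>>> carry_out:
  deltas: "-29 -13 5 0.01 0 0.176 0.35; -57 -25 5 0.01 0 0.35 0.35; -86 -37 5 0.01 0 0.525 0.35; -115 -50 5 0.01 0 0.7 0.35; -143 -62 5 0.01 0 0.874 0.35; -172 -75 5 0.01 -0.01 1.048 0.35; -201 -87 5 0.01 -0.01 1.223 0.35; -229 -100 5 0.01 -0.01 1.397 0.35; -258 -112 5 0.01 -0.01 1.572 0.35; -258 -112 5 0.01 -0.01 1.572 0.35; -258 -112 5 0.01 -0.01 1.572 0.35"

```text
time_s: 8.57
eef_pos: [0.4859, -0.171, 0.2947]
eef_rot: [-0.0, 1.0, 0.001, -0.007]
wrist_force: [0.6, -0.6, 0.0]
opening: 0.652
grasp_force: 0.0
```

Run:
```python
from h import *
b=vision.camera("side");a=vision.camera("top")
c=cv2.resize(a[110:230,250:400],None,fx=2.667,fy=2.667,interpolation=cv2.INTER_CUBIC)
d=cv2.resize(b[80:200,250:400],None,fx=2.667,fy=2.667,interpolation=cv2.INTER_CUBIC)
cv2.imwrite("pics/c3.png",cv2.convertScaleAbs(np.hstack([c,d]),alpha=1.3))
p,R=pose();print(p,R.as_matrix()[:,0].round(3))
print(proj("side",(.4885,-.1715,.2385)))
rows([(.4885,-.1715,.203,0,.35)])
```

```text
[ 0.48611831 -0.17061581  0.29499002] [ 1.     0.002 -0.013]
[355.77316338 130.28365479]
4 1 92 -0.001 0.013 0.002 0.35;
```

View pics/c3.png

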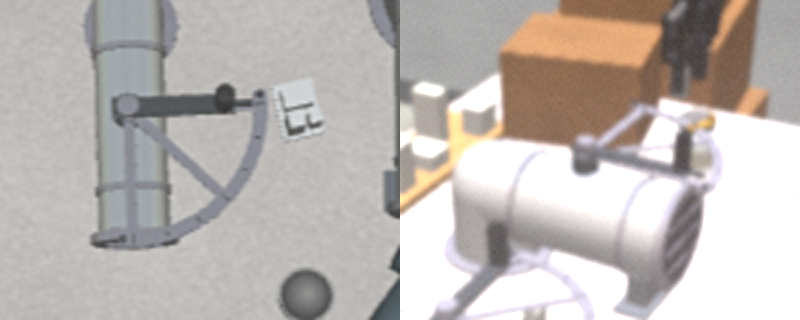

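The narrow lever lies along its 90° spoke, against the bolt. The wide post's top appears at side (356,128), close to the predicted (356,130). Descending.

>>> carry_out:
  deltas: "3 1 15 0 0.013 0 0.35; 3 1 40 0 0.013 0 0.35; 3 1 65 0 0.013 0 0.35; 3 1 91 0 0.013 0 0.35; 3 1 91 0 0.013 0 0.35; 3 1 91 0 0.013 0 0.35"

```text
time_s: 9.43
eef_pos: [0.4884, -0.1723, 0.2053]
eef_rot: [0.0, 1.0, 0.001, 0.001]
wrist_force: [0.4, 0.4, -0.2]
opening: 0.65
grasp_force: 0.0
```

Run:
```python
from h import *
p,R=pose();print(p)
H=(.6175,-.1724)
rows(arc(H,.130,.203,[186,192,198,204,210,216,222,227,231,234,235.5,235.5],.5))
```

```text
[ 0.48837575 -0.17225482  0.20526685]
-0 14 2 0.001 -0.001 -0.104 0.50; 2 27 2 0.001 -0.001 -0.208 0.50; 5 40 2 0.001 -0.001 -0.313 0.50; 10 53 2 0.001 -0.001 -0.418 0.50; 16 65 2 0.001 -0.001 -0.523 0.50; 24 77 2 0.001 -0.001 -0.627 0.50; 32 87 2 0.001 -0.001 -0.732 0.50; 40 95 2 0.001 -0.001 -0.819 0.50; 47 101 2 0.001 -0.001 -0.889 0.50; 53 105 2 0.001 -0.001 -0.941 0.50; 55 107 2 0.001 -0.001 -0.968 0.50; 55 107 2 0.001 -0.001 -0.968 0.50;
```

>>> carry_out:
  deltas: "0 14 0 0 0 -0.104 0.5; 2 27 0 0 0 -0.208 0.5; 5 40 0 0 0 -0.313 0.5; 10 53 0 0 0 -0.418 0.5; 16 65 0 0 0 -0.523 0.5; 24 77 0 0 0 -0.627 0.5; 32 87 0 0 0 -0.732 0.5; 40 95 0 0 0 -0.819 0.5; 47 101 0 0 0 -0.889 0.5; 53 105 0 0 0 -0.941 0.5; 55 107 0 0 0 -0.968 0.5; 55 107 0 0 0 -0.968 0.5"

```text
time_s: 10.92
eef_pos: [0.5433, -0.2797, 0.2052]
eef_rot: [0.001, 0.885, 0.465, 0.001]
wrist_force: [0.4, 0.5, 0.4]
opening: 0.498
grasp_force: 0.0
```

Run:
```python
from h import *
p,R=pose();print(p)
H=(.6175,-.1724)
rows(arc(H,.130,.203,[237.6],.68))
```

```text
[ 0.54328101 -0.27967976  0.20524867]
1 5 2 0.002 -0.000 -0.038 0.68;
```

>>> carry_out:
  deltas: "1 3 0 0 0 -0.038 0.6; 1 5 0 0 0 -0.038 0.7; 1 5 0 0 0 -0.038 0.7; 1 5 0 0 0 -0.038 0.7"

```text
time_s: 11.42
eef_pos: [0.5476, -0.2815, 0.2042]
eef_rot: [0.0, 0.876, 0.482, 0.0]
wrist_force: [0.3, 0.4, 0.2]
opening: 0.299
grasp_force: 0.1
```

>>> carry_out:
  deltas: "0 0 0 0 0 0 0.45; 0 0 0 0 0 0 0.4; 0 0 -20 0 0 0 0.35; 0 0 -60 0 0 0 0.35; 0 0 -95 0 0 0 0.35; -60 0 -95 0 0 0 0.35; -120 0 -95 0 0 0 0.35; -180 0 -95 0 0 0 0.35; -230 0 -95 0 0 0 0.35; -230 0 -95 0 0 0 0.35"

```text
time_s: 12.68
eef_pos: [0.4218, -0.479, 0.3006]
eef_rot: [0.001, 0.877, 0.48, -0.0]
wrist_force: [1.0, -0.1, -0.4]
opening: 0.649
grasp_force: 0.0
```

Run:
```python
from h import *
a=vision.camera("top");cv2.imwrite("pics/t4full.png",a)
c=cv2.resize(a[115:215,385:505],None,fx=5,fy=5,interpolation=cv2.INTER_CUBIC)
cv2.imwrite("pics/c4.png",cv2.convertScaleAbs(c,alpha=1.4))
```

```text
(no output)
```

View pics/c4.png

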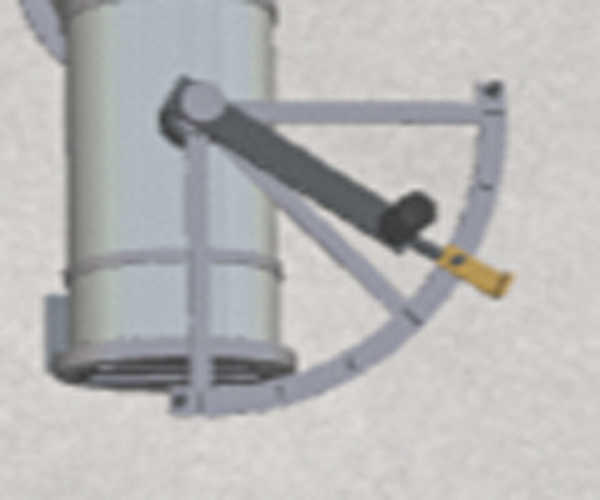

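The arm is clear. The lever bar runs from the hinge (203,103) toward the nose at (437,250), which meets the tab's near end at (445,255). I'll measure both directions with masks.

Run:
```python
from h import *
a=np.mean([cv2.imread("pics/t4full.png").astype(float)]+[vision.camera("top").astype(float) for _ in range(5)],0).astype(np.uint8)
h=cv2.cvtColor(a,cv2.COLOR_BGR2HSV)
R=lambda m,z:np.array([ray("top",(x,y),z)[:2] for y,x in zip(*np.nonzero(m))])
box=np.zeros(a.shape[:2],np.uint8);box[155:185,465:495]=1
tab=R(cv2.inRange(h,(10,80,40),(30,255,255))*box,.1855)
H=np.array([.6175,-.1724])
def ang(d):return np.degrees(np.arctan2(d[...,1],d[...,0]))%360
d=tab-H;rr=np.hypot(*d.T);k=rr<.19;print("tab n",len(tab),"r",rr.min(),rr.max(),"ang all",ang(d).mean(),"flat",ang(d[k]).mean(), "mean flat pt", tab[k].mean(0))
box[:]=0;box[136:175,425:480]=1
bar=R((cv2.cvtColor(a,cv2.COLOR_BGR2GRAY)<85)*box,.1925)
d=bar-H;rr=np.hypot(*d.T);k=(rr>.035)&(rr<.1)&(abs((ang(d)-237))<25);B=bar[k]
u,s,v=np.linalg.svd(B-B.mean(0));w=-v[0] if v[0]@(B.mean(0)-H)<0 else v[0]
print("bar n",len(B),"width std*3.46",s[1]/len(B)**.5*3.46,"dir",ang(w),"mid ang",ang(B.mean(0)-H),"mean",B.mean(0))
# tab centre offset from the bar's own line
n=np.array([-w[1],w[0]]);T=tab[np.hypot(*(tab-H).T)<.19].mean(0);print("tab off bar line mm",(T-B.mean(0))@n*1e3,"hinge off",(H-B.mean(0))@n*1e3)
```

```text
tab n 62 r 0.16282866521945752 0.2020205008264163 ang all 237.51165683701853 flat 237.49511898126485 mean flat pt [ 0.52256239 -0.32138683]
bar n 170 width std*3.46 0.021824653881554922 dir 234.78454107421956 mid ang 236.17510187385392 mean [ 0.58066573 -0.22737069]
tab off bar line mm 6.744858552802498 hinge off -1.6057924383755946
```

Run:
```python
from h import *
a=np.mean([vision.camera("top").astype(float) for _ in range(4)],0).astype(np.uint8)
g=cv2.GaussianBlur(cv2.cvtColor(a,cv2.COLOR_BGR2GRAY),(0,0),.4).astype(np.float32)
H=np.array([.6175,-.1724])
# profiles across the lever at given radius on the bar-top plane, bar mid by half-depth edges
for r in(.04,.055,.07,.085,.1,.148,.152,.156):
    A=np.arange(-18,18.1,.5)/1e3
    t=np.radians(237);e=np.array([np.cos(t),np.sin(t)]);n=np.array([-e[1],e[0]])
    uv=np.array([proj("top",(*(H+r*e+s*n),.1925)) for s in A],np.float32)
    p=cv2.remap(g,uv[None,:,0],uv[None,:,1],cv2.INTER_CUBIC)[0]
    if r<.11: print(r,p[::4].astype(int))
    else: print(r,p[12:61:3].astype(int),A[12:61:3]*1e3)
```

```text
0.04 [118 109 106  92  70  60  63  65  65  65  66  66  65  63  65  77  93 102
 107]
0.055 [108 110 107  89  71  65  64  65  66  65  65  64  62  68  86 120 145 148
 144]
0.07 [110 111 104  79  61  64  65  66  66  66  66  65  63  66  89 123 145 147
 148]
0.085 [117 129 127  95  72  65  65  66  66  66  66  64  63  74 104 134 144 145
 145]
0.1 [144 147 128  86  66  64  65  66  67  67  66  64  63  78 107 138 145 142
 142]
0.148 [148 142 127  96  69  56  57  69  92 117 137 145 144 139 127 112 102] [-12.  -10.5  -9.   -7.5  -6.   -4.5  -3.   -1.5   0.    1.5   3.    4.5
   6.    7.5   9.   10.5  12. ]
0.152 [146 146 133 100  70  55  57  68  83 107 131 145 149 147 147 148 146] [-12.  -10.5  -9.   -7.5  -6.   -4.5  -3.   -1.5   0.    1.5   3.    4.5
   6.    7.5   9.   10.5  12. ]
0.156 [150 150 133 106  75  62  61  66  82 107 131 149 151 151 151 150 150] [-12.  -10.5  -9.   -7.5  -6.   -4.5  -3.   -1.5   0.    1.5   3.    4.5
   6.    7.5   9.   10.5  12. ]
```

Run:
```python
import cv2
a=cv2.imread("pics/t4full.png")[128:184,415:495]
cv2.imwrite("pics/c5.png",cv2.convertScaleAbs(cv2.resize(a,None,fx=10,fy=10,interpolation=cv2.INTER_LANCZOS4),alpha=1.5))
```

```text
(no output)
```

View pics/c5.png

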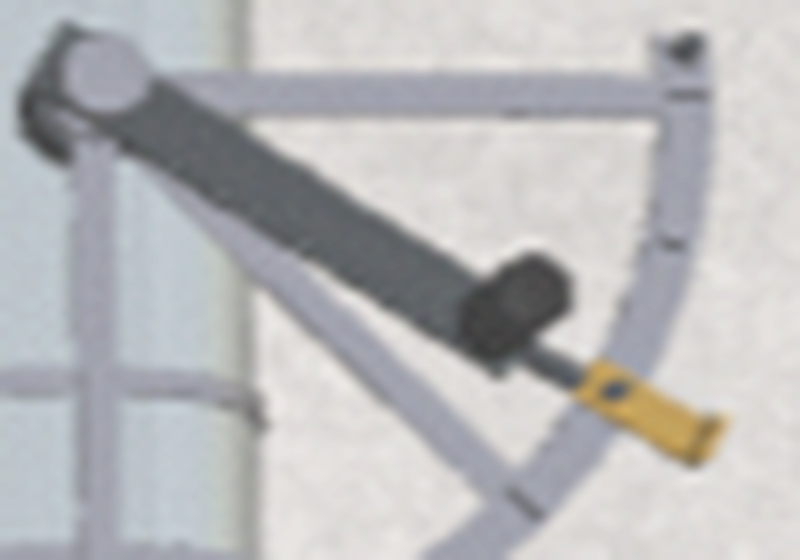

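Against the same hinge estimate, the nose points at about 236.1° and the tab at about 237.5°. So the lever is short by about 1.3°, or 3 mm at the grip. I'll go back with the same partial closure and end 3 mm farther along.

Run:
```python
from h import *
p,R=pose();print(p)
H=(.6175,-.1724)
w=arc(H,.130,.204,[236.5],.35)[0]
rows([(w[0],w[1],.30,57.6,.35),(w[0],w[1],.204,57.6,.35)])
```

```text
[ 0.42476747 -0.47503695  0.2993838 ]
229 -2 -1 0.000 -0.000 0.002 0.35; 229 -2 95 0.000 -0.000 0.002 0.35;
```

>>> carry_out:
  deltas: "50 0 0 0 0 0 0.35; 100 -1 0 0 0 0 0.35; 150 -1 0 0 0 0 0.35; 200 -2 0 0 0 0 0.35; 229 -2 0 0 0 0 0.35; 229 -2 0 0 0 0 0.35; 229 -2 10 0 0 0 0.35; 229 -2 40 0 0 0 0.35; 229 -2 70 0 0 0 0.35; 229 -2 95 0 0 0 0.35; 229 -2 95 0 0 0 0.5; 229 -2 95 0 0 0 0.5"

```text
time_s: 14.68
eef_pos: [0.5451, -0.2823, 0.205]
eef_rot: [0.001, 0.876, 0.481, 0.0]
wrist_force: [-0.2, 0.3, 0.3]
opening: 0.499
grasp_force: 0.0
```

Run:
```python
from h import *
p,R=pose();print(p)
H=(.6175,-.1724)
d=p[:2]-H;print(np.hypot(*d),np.degrees(np.arctan2(d[1],d[0]))%360)
rows(arc(H,.130,.204,[236.5,238.7],.7))
```

```text
[ 0.5450651  -0.28225524  0.20501686]
0.13158643171385295 236.60046760179807
2 -0 1 0.001 0.000 0.019 0.70; 2 5 1 0.001 0.000 -0.020 0.70;
```

>>> carry_out:
  deltas: "2 0 0 0 0 0 0.7; 2 0 0 0 0 0 0.7; 2 0 0 0 0 0 0.7; 2 3 0 0 0 -0.02 0.7; 2 5 0 0 0 -0.02 0.7; 2 5 0 0 0 -0.02 0.7; 2 5 0 0 0 -0.02 0.7"

```text
time_s: 15.55
eef_pos: [0.5505, -0.2823, 0.2042]
eef_rot: [0.0, 0.871, 0.491, 0.0]
wrist_force: [-0.9, -0.1, 0.7]
opening: 0.3
grasp_force: 0.1
```

Run:
```python
from h import *
p,R=pose()
H=(.6175,-.1724)
d=p[:2]-H;print(np.hypot(*d),np.degrees(np.arctan2(d[1],d[0]))%360)
```

```text
0.1286924220020582 238.63166566217814
```

>>> carry_out:
  deltas: "0 0 0 0 0 0 0.45; 0 0 0 0 0 0 0.4; 0 0 -20 0 0 0 0.35; 0 0 -60 0 0 0 0.35; 0 0 -95 0 0 0 0.35; -60 0 -95 0 0 0 0.35; -120 0 -95 0 0 0 0.35; -180 0 -95 0 0 0 0.35; -230 0 -95 0 0 0 0.35; -230 0 -95 0 0 0 0.35; -230 0 -95 0 0 0 0.35"

```text
time_s: 16.92
eef_pos: [0.4314, -0.4788, 0.3003]
eef_rot: [0.001, 0.871, 0.491, 0.0]
wrist_force: [-0.2, -0.2, 0.5]
opening: 0.653
grasp_force: 0.0
```

Run:
```python
from h import *
a=np.mean([vision.camera("top").astype(float) for _ in range(4)],0).astype(np.uint8)
cv2.imwrite("pics/t6.png",a)
g=cv2.GaussianBlur(cv2.cvtColor(a,cv2.COLOR_BGR2GRAY),(0,0),.4).astype(np.float32)
H=np.array([.6175,-.1724]);t=np.radians(237);e=np.array([np.cos(t),np.sin(t)]);n=np.array([-e[1],e[0]])
A=np.arange(-18,18.1,.25)/1e3
for r in(.055,.07,.085,.1,.148,.152,.156):
    uv=np.array([proj("top",(*(H+r*e+s*n),.1925)) for s in A],np.float32)
    p=cv2.remap(g,uv[None,:,0],uv[None,:,1],cv2.INTER_CUBIC)[0]
    lim=.014 if r<.11 else .009
    q=A[(p<100)&(abs(A)<lim)];m=q.mean();print(r,"width",np.ptp(q)*1e3,"mid",m*1e3,"ang",237+np.degrees(m/r))
b=a[128:184,415:495]
cv2.imwrite("pics/c6.png",cv2.convertScaleAbs(cv2.resize(b,None,fx=10,fy=10,interpolation=cv2.INTER_LANCZOS4),alpha=1.5))
```

```text
0.055 width 24.5 mid 0.2500000000000003 ang 237.2604353614231
0.07 width 22.5 mid 1.0 ang 237.8185111359012
0.085 width 22.25 mid 0.875 ang 237.5898094949876
0.1 width 22.75 mid 0.6249999999999999 ang 237.35809862195677
0.148 width 8.0 mid 0.5 ang 237.19356682267934
0.152 width 7.75 mid 0.37500000000000006 ang 237.14135471919346
0.156 width 7.75 mid -0.125 ang 236.95408992026196
```

View pics/c6.png

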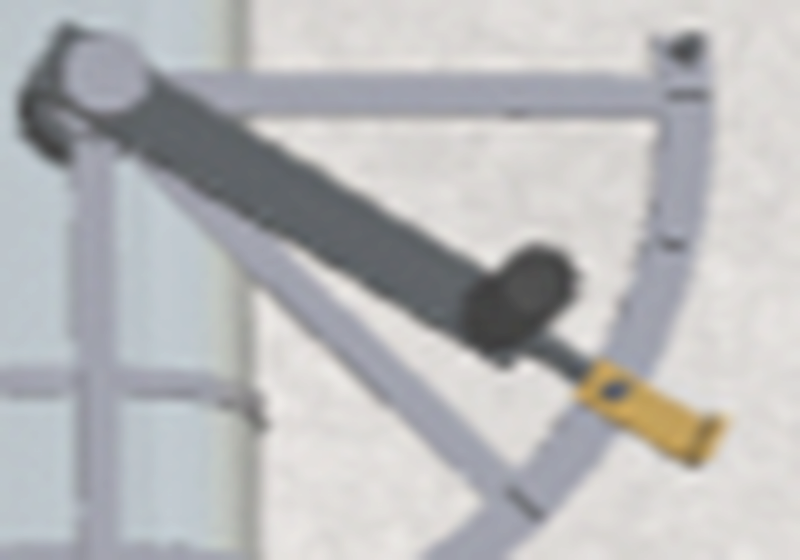

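The lever now reads about 237.2–237.4° and the tab 237.5°, so they line up within measurement error. The tab is in the same pixels as before, and the arm is clear.

```bash
python3 -c "
from bench import ctrl
print(ctrl.hand_in())"
```

```text
the job is handed in; nothing more can be done
None
```

The narrow damper is shut against its stop, and the wide damper's lever is in line with the brass tab to within about 0.5° by camera; the arm finished clear and the job was handed in at about 17 s.

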